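Lock the ingot mould's cover with a linchpin

ROBOT

A 6-joint arm with a two-finger parallel gripper is mounted at the origin on the work surface. World frame = base frame: x ahead of the robot, y to its left, z up, the work surface at z = 0. Lengths are in m, angles in rad, forces in N, time in s.
With the tool pointing down it reaches from about 0.4 to 0.825 m from the base axis. Payload 7 kg.
Tool frame: the origin (TCP) lies midway between the tips of the shut fingers; the grasp point (between the pads) lies 19 mm behind it; z points along the fingers, y is the line along which they close (so a half turn about z gives the same grasp; the last joint's range is limited). The gripper opens to 85 mm and grips with 20 to 120 N. Pads are 22 mm wide; open, the fingers measure 114 mm over their backs; the gripper's body (76 mm by 85 mm) begins 54 mm behind the grasp point. The pads swing forward as they close: fully open they stand 13 mm farther back than shut.
Start: joints at [-0.95, 0.359, 0.012, 0, -1.224, -0.288], TCP at [0.22, -0.638, 0.231] pointing down, gripper open.
Joint ranges: [-3.07, 3.07], [-1.43, 2.12], [-1.02, 1.25], [-3.03, 1.67], [-3.05, -0], [-3.03, 3.03]. Speed limits (rad/s): [2.39, 2.39, 3.01, 3.14, 3.14, 3.14].

INTERFACE

Orientations are given as a rotation vector (axis times angle).
In Python, from plant import arm, cams, look_for, cut_out gives the robot as it stands.
- The arm moves only by the tool arm_command, never from a script. Its argument "commands" is a list of rows, each a list of 7 numbers: the shift along the world's x, y, z in mm, then the turn, a rotation vector about the world's x, y, z in rad, then the opening in per cent of the stroke, from 0 (shut) to 100 (fully open). A call has 1 to 8 rows; each row shifts and turns the commanded pose from where the row before left it; what a row does not reach is not made up. A row lasts 1/12 s, in which the tool goes at most 41.7 mm and 7.16 degrees, less where a joint would pass 70% of its speed; a pose out of reach is approached as far as the arm can. A call with a gripper value outside its range is refused whole. The fingers move at their own pace and stop on an object; the grip force is fixed at half the most. Time passes only in rows, so rows that do not move let the fingers close. It gives the time, the measured TCP pose, the force, the opening and the grip force at its end, in the units of the state.
- arm.state(): the state, without advancing time (a new reading comes with each control period).
- cams.get_image(name): name is "side" or "top"; returns the picture (384x512x3 uint8, blue, green, red); there is no depth.
- cams.calibration(name): a dict with "K" (3x3 intrinsics, pixels), "R" (3x3) and "t" (3): a world point X has camera coordinates R X + t. Camera axes: x right, y down, z forward; pixel columns grow to the right and rows downward; lengths in m; the calibration is good to about 2 mm. A picture is of the moment at which its call begins. calibration takes no time and is no camera call.
- arm.sign_off(): hands the job in; it is judged then, once.
Trained networks look in the newest picture that a camera, given by its name, has taken for a name from the list of things; names that differ only in an ending like _2 or _b are one class to them, and where a whole thing is asked for, a point or a joint stands for the part that bears it (a point fixed in the world has none). Each returns a list of dicts, best first, with "score" (0 to 1); they miss things now and then, are a little off and sometimes report something else, mostly with a low value. They report only what shows in the picture. A call takes as long as a camera call. They do not tell look-alikes from the thing itself.
- look_for(target, camera): "box" ([left, top, right, bottom] in pixels, round what is visible of it).
- cut_out(target, camera): "pixels" (384x512 bool, what is visible of it) and "box" ([left, top, right, bottom] in pixels, round what is visible of it).
The state is a dict: "time": time; "joint_pos": joint angles; "joint_velocities": joint speeds; "effort": joint torques, N m; "eef_pos": TCP position; "tool_rot": TCP orientation; "force": force on the tool from outside, world axes, zero at the start; "wrist_torque": the same for the moment, N m; "finger_gap": finger opening in m; "gripper_force": force on a finger pad.
Only numpy, scipy, OpenCV 4.12 (cv2) and the standard library are available. Lean on these libraries where they do the work, as an engineer would, in place of code of your own. Each camera call takes 0.05 s, during which the arm holds its last target. There are 200 camera calls.

TASK

The cover of the two-part ingot mould must be locked before casting: one of its two studs already carries its linchpin, the other is free. Push the loose linchpin (the one with the ring) through the cross hole of the free stud until its head is up against the stud, then swing its ring over the top of the stud and all the way down, so that it lies flat around stud and pin like the one at the other end. Leave the other things on the bench where they are.

Things in the scene. Friction and masses are not known exactly. Their poses are not given: they have to be found in the camera images.
- mould: heavy fixed dark iron mould; origin: centre of its underside, z up. Cover plate 115 (x) x 200 (y) mm, top face 76 mm up, with a 14 mm high pouring mouth in its middle. A square steel stud 26 x 26 mm rises near each end: the free one at y = +72 mm; the one at y = -72 mm already carries its linchpin (head towards -x, ring down). A 15 x 15 mm square cross hole runs through each stud along x.
- stud_foot (a point): point on the free stud's axis in the cover's top face, axes as the mould's. How far the stud is screwed in varies and is not told: the centre of its cross hole is 27 to 41 mm above this point. The stud's flat top is always 20 mm above the centre of the hole. The stud does not give when pressed.
- linchpin: loose steel linchpin on the bench, about 0.2 kg. Head: block from x = -25 to 15 mm, 18 wide (y), 26 tall (z); origin in its underside, x towards the nose, z up. On the pin's axis, 13 mm above the underside: square shank 12 x 12 mm to x = 57, then a nose tapering to 6 mm at x = 66. The ring's hinge is at x = -19, its stubs reach y = +-12.5 mm: grip firmly ahead of them, near x = 2.
- pin_home (a point): the point of the linchpin's axis (body x = 28 mm, z = 13 mm) that lies on the stud's axis when the head's front face touches the stud. The shank is loose in the hole: once let go the pin sags up to 0.15 rad, head low, and the ring with it
- ring (a joint): ring's angle to the pin, rad: 0 = down, flat around the pin, far side beyond the nose (a stop); pi/2 = standing up square to the pin; more = swung back behind the head (up to 2.5). 5 mm wire, 94 mm centre-line diameter, hinged at its rim, hinge axis along the pin's y. Stiff (about 0.08 N m, 1 N at its far side): it stays where left.
- ring_far (a point): the point of the ring farthest from its hinge, in the middle of the wire, 94 mm from the hinge
- plain_pin: bystander: loose steel pin without a ring, 109 mm long, square shank of 14 mm; head 34 x 18 x 26 mm; origin in the underside of the head
- core: bystander: waisted clay plug, 72 mm across, 60 mm tall; origin at its underside
- crucible: bystander: dark graphite crucible, 68 mm across, 85 mm tall; origin at its underside
- hammer: bystander: hammer 220 mm long lying on the bench
- brick_split: bystander: piece of firebrick 100 x 65 x 35 mm; origin at its underside
- tongs: bystander: steel crucible tongs 270 mm long lying on the bench; origin under their rivet
There are look-alikes about, which are no part of the job. What is shaped like the linchpin but orange is not meant. What is shaped like the mould but orange is not meant.

How it is judged:
On the way:
1. the linchpin is through the free stud's cross hole, head up against the stud (horizontal distance between pin_home and stud_foot below 0.006 m and z of pin_home in the frame of stud_foot between 0.02 and 0.048 m and angle between the x axis of linchpin and the x axis of mould, either way round below 0.25 rad), for 0.2 s.
At the end, for the whole second after the job is handed in: The linchpin is through the free stud's cross hole, its home point within 6 mm (horizontally) of the stud's axis and 20 to 48 mm above the cover, the pin within 0.25 rad of the hole's direction; its ring is over the stud and down, within 0.15 rad of flat; all at rest (all of step 1 and value of joint ring below 0.15 rad and linear speed of linchpin below 0.01 m/s); the robot touches nothing.
It fails at once if a bystander was moved more than 30 mm (distance of any of plain_pin, core, crucible, hammer, brick_split, tongs from where it was at the start of the episode above 0.03 m).
It also fails if it takes over 64 s, if anything falls off the work surface, if the arm or the gripper's body presses on something with over 40 N, if the wrist force passes 120 N, or if a joint passes its speed limit or range.

## Working session

There is one attempt and no reset: what is moved stays moved. The work goes in short steps, Python scripts to look and compute and a tool call to move; the robot and the scene stay as the last step left them, time stands still between calls to the robot, and variables do not carry over. Pictures are saved under pics/ and viewed, at most 10 in all, crops included, and the job is handed in when it is done.

Besides the shell and the picture viewer there is one more tool, called after "Emit:" as a command line: name --pt "numbers of a row" for each row, then --argument value for the rest. arm_command: Moves the arm, as the interface text tells. Its arguments: {"type":"object","properties":{"commands":{"type":"array"}},"required":["commands"]}

```bash
ls; mkdir -p pics; python3 - <<'E'
from plant import arm,cams,look_for,cut_out
import cv2,numpy as np
for c in("top","side"):
    im=cams.get_image(c); cv2.imwrite(f"pics/{c}0.png",im)
    k=cams.calibration(c); print(c,k["K"].round(1).tolist(),(-k["R"].T@k["t"]).round(3),k["R"].round(3).tolist())
    for n in("mould","linchpin","ring","plain_pin"):
        print(n,[(round(d["score"],2),np.round(d["box"]).tolist()) for d in look_for(n,c)][:4])
print(arm.state())
E
```

```text
pics
top [[463.3, 0.0, 252.9], [0.0, 463.3, 184.5], [0.0, 0.0, 1.0]] [ 0.182 -0.025  1.547] [[-0.02, -1.0, 0.007], [-0.984, 0.018, -0.179], [0.179, -0.01, -0.984]]
mould [(0.65, [103.0, 248.0, 171.0, 291.0]), (0.55, [221.0, 120.0, 293.0, 176.0]), (0.24, [171.0, 149.0, 188.0, 176.0])]
linchpin [(0.79, [114.0, 168.0, 147.0, 203.0]), (0.66, [166.0, 194.0, 184.0, 226.0])]
ring []
plain_pin [(0.51, [175.0, 149.0, 190.0, 178.0])]
side [[428.5, 0.0, 255.9], [0.0, 428.5, 191.7], [0.0, 0.0, 1.0]] [0.328 1.045 0.723] [[-0.993, -0.117, 0.018], [-0.077, 0.517, -0.852], [0.09, -0.848, -0.523]]
mould [(0.71, [184.0, 153.0, 233.0, 214.0]), (0.56, [316.0, 235.0, 385.0, 338.0])]
linchpin [(0.95, [247.0, 253.0, 289.0, 279.0]), (0.69, [202.0, 271.0, 255.0, 304.0])]
ring [(0.57, [250.0, 253.0, 282.0, 280.0]), (0.53, [223.0, 268.0, 256.0, 301.0])]
plain_pin [(0.61, [184.0, 250.0, 228.0, 259.0])]
{'time': 0.5, 'joint_pos': array([-9.49935797e-01,  3.58634443e-01,  1.18573430e-02, -4.25375414e-05,
       -1.22411045e+00, -2.88126279e-01]), 'joint_velocities': array([-8.31231815e-04, -3.03362032e-03, -7.74524709e-05, -5.84711364e-04,
       -8.15824327e-04, -8.23379654e-04]), 'effort': array([-7.47419435e-04, -5.82395089e+01,  2.93427068e+01,  6.93650186e+00,
       -1.15287698e-03, -1.08693393e-05]), 'eef_pos': array([ 0.22046201, -0.63792594,  0.23125368]), 'tool_rot': array([ 5.20226978e-01, -3.09821602e+00, -1.56329610e-04]), 'force': array([ 0.15460885, -0.52737755,  0.12523101]), 'wrist_torque': array([0.02141365, 0.00329198, 0.00456354]), 'gripper_force': 0.0, 'finger_gap': 0.08523857564182134}
```

View pics/top0.png

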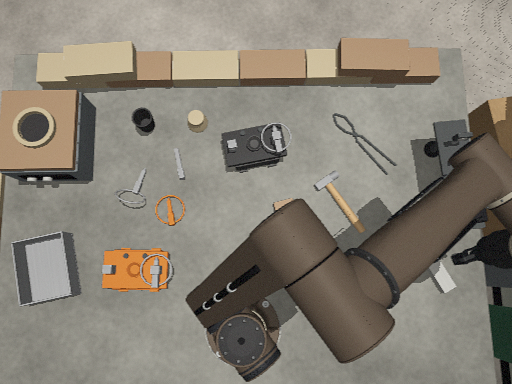

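View pics/side0.png

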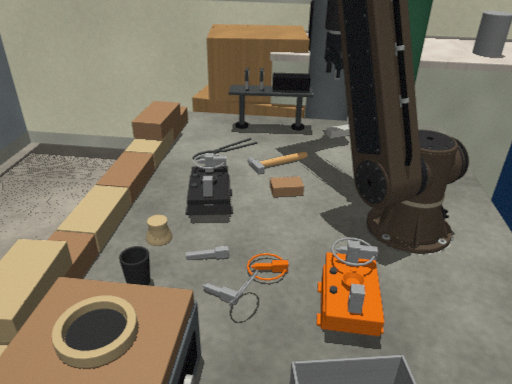

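The dark mould is at top (255,147), with its free stud on the left (+y); the grey linchpin is at top (132,188) and side (230,297). The orange ones are look-alikes. Next I'll zoom in.

```bash
python3 - <<'E'
import cv2,numpy as np
t=cv2.imread("pics/top0.png");s=cv2.imread("pics/side0.png")
def c(im,x,y,w,h,f): 
    r=cv2.resize(im[y:y+h,x:x+w],None,fx=f,fy=f,interpolation=cv2.INTER_CUBIC)
    for i in range(0,w,10): cv2.putText(r,str(x+i),(i*f,8),0,.28,(0,255,255));cv2.line(r,(i*f,8),(i*f,13),(0,255,255))
    for i in range(0,h,10): cv2.putText(r,str(y+i),(0,i*f+3),0,.28,(0,255,255));cv2.line(r,(20,i*f),(25,i*f),(0,255,255))
    return r
a=np.hstack([c(t,215,112,80,60,5),c(s,180,145,80,60,5)])
b=np.hstack([c(t,90,160,80,60,5),c(s,195,268,80,60,5)])
cv2.imwrite("pics/crop1.png",np.vstack([a,b]))
E
```

```text
(no output)
```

View pics/crop1.png

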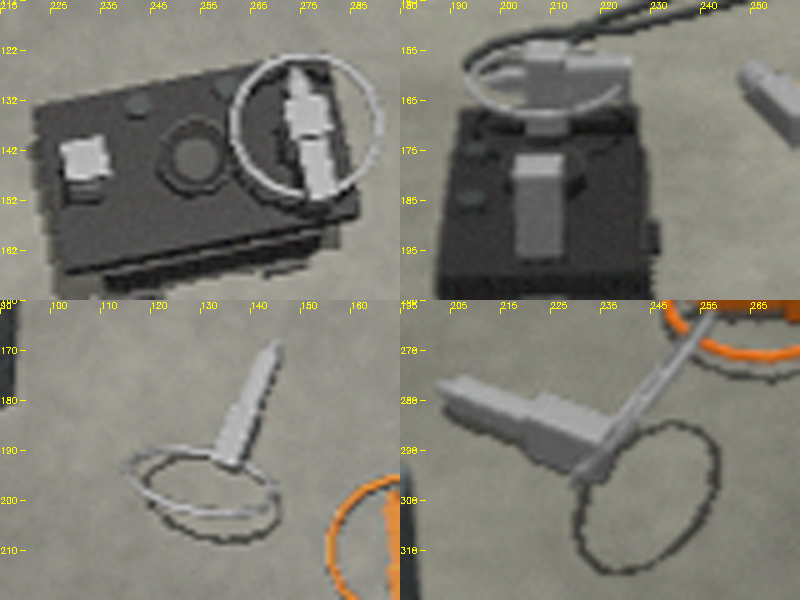

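```bash
cat > h.py <<'E'
import numpy as np,cv2
from plant import arm,cams,look_for,cut_out
from scipy.optimize import least_squares
K={c:cams.calibration(c) for c in("top","side")}
def pr(c,P):
    k=K[c];q=np.atleast_2d(P)@k["R"].T+k["t"];q=q@k["K"].T;return q[:,:2]/q[:,2:]
def rz(a): c,s=np.cos(a),np.sin(a);return np.array([[c,-s,0],[s,c,0],[0,0,1]])
def pose(P,x,y,a): return np.atleast_2d(P)@rz(a).T+[x,y,0]
def box(x0,x1,y0,y1,z0,z1): return np.array([[x,y,z] for x in(x0,x1) for y in(y0,y1) for z in(z0,z1)])
ED=[(i,i^b) for i in range(8) for b in(1,2,4) if i<i^b]
def crop(im,x,y,w,h,f,wires=[],cam=None):
    r=cv2.resize(im[y:y+h,x:x+w],None,fx=f,fy=f,interpolation=cv2.INTER_CUBIC)
    for B,col in wires:
        p=((pr(cam,B)-[x,y]+.5)*f).astype(int)
        E=ED if len(p)==8 else [(i,i+1) for i in range(len(p)-1)]
        for i,j in E: cv2.line(r,tuple(map(int,p[i])),tuple(map(int,p[j])),col,1)
    return r
def mouldw(x,y,a,h): return [(pose(B,x,y,a),c) for B,c in((box(-.0575,.0575,-.1,.1,.076,.076),(0,255,0)),(box(-.013,.013,.059,.085,.076,.076+h+.02),(0,0,255)))]
def pinw(x,y,a,z=0,r=None):
    w=[(box(-.025,.015,-.009,.009,0,.026),(0,255,0)),(box(.015,.057,-.006,.006,.007,.019),(0,0,255)),(np.array([[.057,0,.013],[.066,0,.013]]),(255,0,0))]
    if r is not None:
        t=np.linspace(0,2*np.pi,40);u=.047*(1-np.cos(t));w.append((np.c_[-.019+u*np.cos(r),.047*np.sin(t),.013+u*np.sin(r)],(255,0,255)))
    return [(pose(B+[0,0,z],x,y,a),c) for B,c in w]
E
cat > fit.py <<'E'
from h import *
M=[("top",(-.0575,.1),(221.4,133.4)),]
def mm(p):
    x,y,a,h=p; T=.076+h+.02
    pts=[("top",[.0575,.1,.076],(221.4,133.4)),("top",[.0575,-.1,.076],(280,123.6)),("top",[-.0575,-.1,.076],(286.4,154.6)),("top",[-.0575,.1,.076],(228,166.4)),
    ("top",[.013,.085,T],(227,141.4)),("top",[.013,.059,T],(235.4,139.2)),("top",[-.013,.059,T],(237.4,146.4)),("top",[-.013,.085,T],(229.4,148.6)),
    ("side",[.013,.059,T],(203,176.4)),("side",[-.013,.059,T],(212.4,176)),("side",[-.013,.085,T],(213,180.6)),("side",[.013,.085,T],(202.6,181.4)),
    ("side",[.013,.085,.076],(203,196.4)),("side",[-.013,.085,.076],(212.4,196.6)),("side",[.0575,.1,.076],(188,200.4)),("side",[-.0575,.1,.076],(229.6,200)),("side",[.0575,-.1,.076],(192,166)),("side",[-.0575,-.1,.076],(227.4,166))]
    return np.array([pr(c,pose(P,x,y,a))[0]-q+.0 for c,P,q in pts])
f=least_squares(lambda p:mm(p).ravel(),[.5,0,0,.034],loss="soft_l1",f_scale=.7);print("mould",f.x.round(4));print(mm(f.x).round(1).tolist())
def lp(p):
    x,y,a=p
    pts=[("top",[.066,0,.013],(145.2,169)),("top",[.015,.009,.026],(137,180)),("top",[.015,-.009,.026],(141.2,181.2)),("top",[-.025,.009,.026],(133,191.6)),("top",[-.025,-.009,.026],(137.6,193.2)),
    ("side",[.066,0,.013],(202.6,285)),("side",[.015,-.009,.026],(223.6,286.6)),("side",[.015,.009,.0],(221,299))]
    return np.array([pr(c,pose(P,x,y,a))[0]-q for c,P,q in pts])
g=least_squares(lambda p:lp(p).ravel(),[.45,.4,-.3],loss="soft_l1");print("pin",g.x.round(4));print(lp(g.x).round(1).tolist())
t=cv2.imread("pics/top0.png");s=cv2.imread("pics/side0.png")
mw=mouldw(*f.x);pw=pinw(*g.x,0,2.0)
cv2.imwrite("pics/ov1.png",np.vstack([np.hstack([crop(t,215,112,80,60,5,mw,"top"),crop(s,180,145,80,60,5,mw,"side")]),np.hstack([crop(t,90,160,80,60,5,pw,"top"),crop(s,195,268,80,60,5,pw,"side")])]))
for n in("plain_pin","core","crucible"):
    b=look_for(n,"top")[0]["box"];print(n,b)
E
python3 fit.py
```

```text
mould [ 0.5856 -0.0464  0.1833  0.0293]
[[-0.8, -0.4], [-0.0, -2.2], [1.0, -0.1], [-0.7, 0.0], [-0.0, -0.5], [-0.4, 0.1], [-0.8, 0.7], [-0.9, 0.0], [0.4, -0.0], [0.2, 0.2], [-0.6, 0.2], [0.4, -0.4], [0.8, -0.3], [0.7, -0.7], [-0.4, -1.2], [-0.8, -1.6], [-0.0, -0.5], [0.7, -1.0]]
pin [ 0.4621  0.3437 -0.309 ]
[[-0.5, -1.1], [-0.7, 0.6], [0.2, 0.9], [-0.7, 0.3], [-0.1, 0.2], [0.0, -0.2], [0.1, -1.7], [-0.8, -0.7]]
plain_pin [174.7, 148.8, 189.6, 178.1]
core [188.7, 112.2, 208.5, 130.3]
crucible [131.5, 112.2, 155.3, 132.9]
```

View pics/ov1.png

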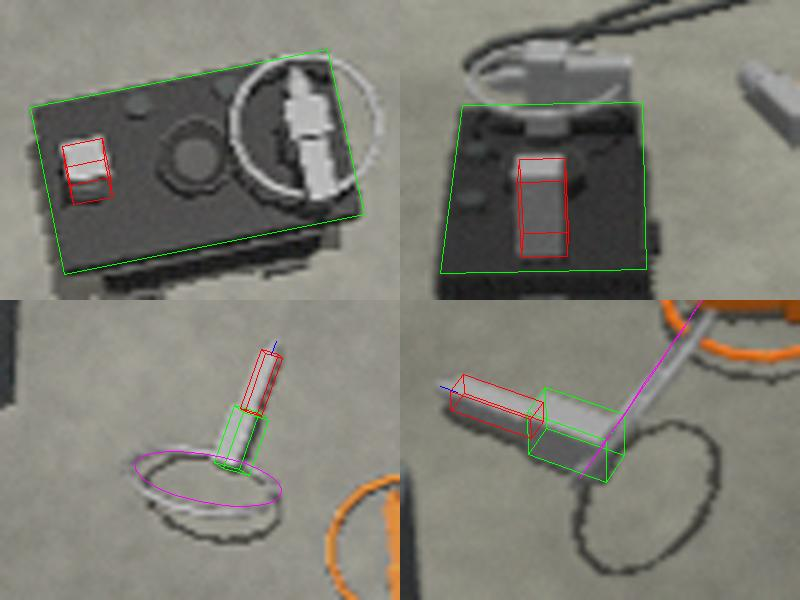

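The mould and pin fits hold to within about 1 px. My readings carry a half-pixel bias, so I'll correct that and fit the ring angle as well.

```bash
sed -i 's/-q+.0 for/-q+.5 for/; s/-q for c,P,q/-q+.5 for c,P,q/' fit.py; sed -i '/^for n in("plain/,$d' fit.py; python3 fit.py | grep -v '\[\['
```

```text
mould [ 0.587  -0.0456  0.1845  0.0312]
pin [ 0.4637  0.3447 -0.327 ]
```

Emit:
arm_command --pt "40 0 20 0 0 0 60" --pt "40 30 10 0 0 0 60" --pt "35 40 0 0 0 0 60" --pt "30 41 0 0 0 0 60" --pt "25 41 0 0 0 0 60" --pt "25 41 0 0 0 0 60" --pt "20 41 0 0 0 0 60" --pt "20 41 0 0 0 0 60"

```text
time: 1.32
eef_pos: [0.4231, -0.4006, 0.2582]
tool_rot: [-0.52, 3.098, -0.0]
force: [1.6, -0.3, -0.2]
finger_gap: 0.0511
gripper_force: 0.0
```

Emit:
arm_command --pt "15 41 0 0 0 -0.08 60" --pt "15 41 0 0 0 -0.08 60" --pt "15 41 0 0 0 -0.08 60" --pt "10 41 0 0 0 -0.08 60" --pt "5 41 0 0 0 -0.08 60" --pt "0 41 0 0 0 -0.08 60" --pt "0 41 0 0 0 -0.08 60" --pt "0 41 0 0 0 -0.08 60"

```text
time: 1.98
eef_pos: [0.4799, -0.0786, 0.2584]
tool_rot: [0.487, 3.103, 0.0]
force: [0.6, 0.2, 0.4]
finger_gap: 0.0512
gripper_force: 0.0
```

Emit:
arm_command --pt "0 41 0 0 0 0 60" --pt "0 41 0 0 0 0 60" --pt "0 41 0 0 0 0 60" --pt "0 41 0 0 0 0 60" --pt "0 41 0 0 0 0 60" --pt "0 41 0 0 0 0 60" --pt "0 41 0 0 0 0 60" --pt "0 41 0 0 0 0 60"

```text
time: 2.65
eef_pos: [0.4797, 0.2496, 0.2586]
tool_rot: [0.48, 3.104, 0.001]
force: [0.9, -1.4, -0.4]
finger_gap: 0.0513
gripper_force: 0.0
```

Emit:
arm_command --pt "-5 34 -20 0 0 -0.01 60" --pt "-5 34 -30 0 0 0 60" --pt "-4 26 -40 0 0 0 60" --pt "0 0 -40 0 0 0 60" --pt "0 0 -40 0 0 0 60" --pt "0 0 -30 0 0 0 60" --pt "0 0 -10 0 0 0 60" --pt "0 0 0 0 0 0 60"

```text
time: 3.32
eef_pos: [0.4661, 0.3338, 0.0535]
tool_rot: [-0.496, -3.1, 0.007]
force: [0.8, -0.3, 1.5]
finger_gap: 0.0512
gripper_force: 0.0
```

```bash
cat > snap.py <<'E'
from h import *
import sys
n=sys.argv[1];B=list(map(int,sys.argv[2:10]))  # top x y w h, side x y w h
t=cams.get_image("top");s=cams.get_image("side");cv2.imwrite(f"pics/{n}_t.png",t);cv2.imwrite(f"pics/{n}_s.png",s)
w=eval(sys.argv[10]) if len(sys.argv)>10 else []
cv2.imwrite(f"pics/{n}.png",np.hstack([crop(t,*B[:4],5,w,"top"),crop(s,*B[4:],5,w,"side")]))
E
python3 snap.py g1 100 140 70 90 185 235 80 90 "pinw(.4637,.3447,-.32,0,2.1)"
```

```text
(no output)
```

View pics/g1.png

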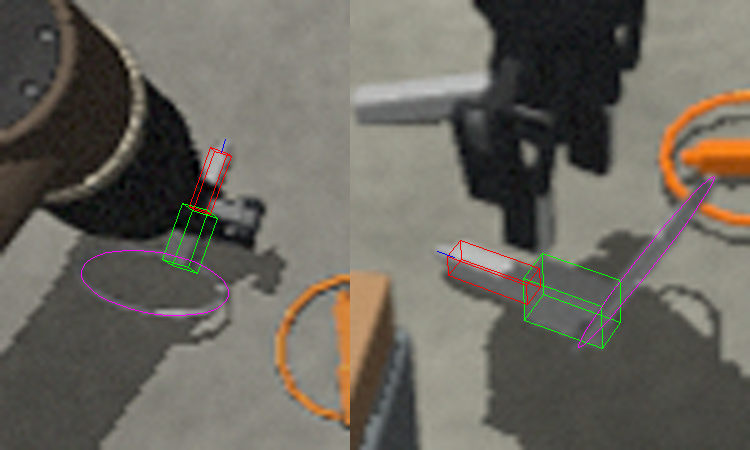

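The pin fit holds: the wireframe lies on the pin in both views, and the ring is at about 2.1 rad. I'll correct y, go down and grip.

Emit:
arm_command --pt "0 10 -5 0 0 0 60" --pt "0 0 -20 0 0 0 60" --pt "0 0 -16 0 0 0 60" --pt "0 0 -7 0 0 0 60" --pt "0 0 0 0 0 0 0" --pt "0 0 0 0 0 0 0" --pt "0 0 0 0 0 0 0" --pt "0 0 0 0 0 0 0"

```text
time: 4.08
eef_pos: [0.468, 0.3461, 0.0095]
tool_rot: [0.495, 3.101, 0.004]
force: [-0.8, -0.0, 5.0]
finger_gap: 0.0167
gripper_force: 59.7
```

Emit:
arm_command --pt "0 0 0 0 0 0 35" --pt "0 0 0 0 0 0 35" --pt "0 -1 -3 0 0 0 35" --pt "0 0 -2 0 0 0 35" --pt "0 0 0 0 0 0 0" --pt "0 0 0 0 0 0 0" --pt "0 0 0 0 0 0 0" --pt "0 0 0 0 0 0 0"

```text
time: 4.75
eef_pos: [0.467, 0.3439, 0.0026]
tool_rot: [-0.496, -3.102, 0.001]
force: [0.3, 0.8, -2.7]
finger_gap: 0.0172
gripper_force: 58.6
```

Emit:
arm_command --pt "0 0 25 0 0 0 0" --pt "0 0 40 0 0 0 0" --pt "0 0 40 0 0 0 0" --pt "2 -30 40 0 0 0.05 0" --pt "2 -38 20 0 0 0.05 0" --pt "2 -38 0 0 0 0.05 0" --pt "2 -38 0 0 0 0.05 0" --pt "2 -38 0 0 0 0.05 0"

```text
time: 5.42
eef_pos: [0.4763, 0.1668, 0.161]
tool_rot: [0.101, 3.14, 0.001]
force: [0.6, -0.3, -1.6]
finger_gap: 0.0172
gripper_force: 59.0
```

Emit:
arm_command --pt "2 -38 0 0 0 0.05 0" --pt "2 -38 0 0 0 0.05 0" --pt "2 -38 0 0 0 0.05 0" --pt "2 -30 0 0 0 0.05 0" --pt "0 -10 0 0 0 0.05 0" --pt "0 0 -10 0 0 0 0" --pt "0 0 0 0 0 0 0" --pt "0 0 0 0 0 0 0"

```text
time: 6.08
eef_pos: [0.4842, 0.0144, 0.1499]
tool_rot: [0.284, -3.127, 0.0]
force: [0.5, -0.2, -1.7]
finger_gap: 0.017
gripper_force: 59.1
```

Emit:
arm_command --pt "0 -6 -10 0 0 0.003 0" --pt "0 0 -20 0 0 0 0" --pt "0 0 -15 0 0 0 0" --pt "0 0 -8 0 0 0 0" --pt "0 0 0 0 0 0 0" --pt "0 0 0 0 0 0 0"

```text
time: 6.58
eef_pos: [0.4848, 0.0086, 0.0974]
tool_rot: [0.293, -3.127, 0.001]
force: [0.1, -0.2, -1.0]
finger_gap: 0.0171
gripper_force: 59.1
```

```bash
cat > snap2.py <<'E'
from h import *
import sys
s=arm.state();p=s["eef_pos"];r=s["tool_rot"];a=(2*np.arctan2(r[1],r[0])-np.pi)%(2*np.pi);a=(a+np.pi)%(2*np.pi)-np.pi
b=.0034
x,y=p[0]-b*np.cos(a),p[1]-b*np.sin(a);z=p[2]-.0026
M=(.587,-.0456,.1845,.0312);f=np.array([M[0]-.072*np.sin(M[2]),M[1]+.072*np.cos(M[2])]);u=np.array([np.cos(M[2]),np.sin(M[2])])
d=np.array([x,y])+.028*np.array([np.cos(a),np.sin(a)])-f
print(p,"yaw",a,"home along",d@u,"lat",d@[-u[1],u[0]],"z",z+.013-.076-M[3],s["force"],s["time"])
n=sys.argv[1];t=cams.get_image("top");sd=cams.get_image("side");cv2.imwrite(f"pics/{n}_t.png",t);cv2.imwrite(f"pics/{n}_s.png",sd)
w=mouldw(*M)+pinw(x,y,a,z,2.1)
T=crop(t,195,115,66,80,6);S=crop(sd,185,130,66,80,6)
T2=crop(t,195,115,66,80,6,w,"top")[:220*0+480];S2=crop(sd,185,130,66,80,6,w,"side")
o=np.vstack([np.hstack([S,S2])]) 
cv2.imwrite(f"pics/{n}.png",o);cv2.imwrite(f"pics/{n}T.png",np.hstack([T,T2]))
E
python3 snap2.py i1
```

```text
[0.48477132 0.0086016  0.09736272] yaw 0.1866955083484907 home along -0.06595016564622877 lat 9.006704938521666e-05 z 0.00056272118049535 [ 0.11907707 -0.19233152 -0.98897325] 6.5833
```

View pics/i1.png

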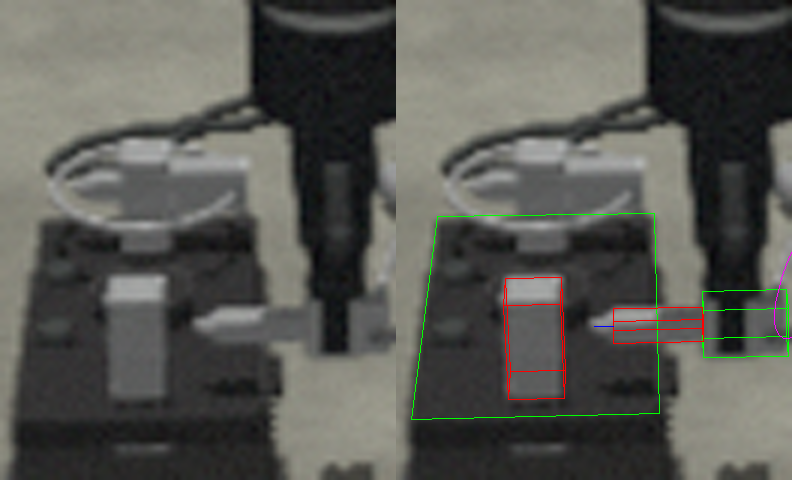

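Pin and stud wires agree with the picture to under 1 px, so I'll feed the pin in gently along the hole direction.

Emit:
arm_command --pt "6 1.1 -0.5 0 0 -0.002 0" --pt "6 1.1 0 0 0 0 0" --pt "4 0.8 0 0 0 0 0" --pt "3 0.5 0 0 0 0 0" --pt "2 0.4 0 0 0 0 0" --pt "2 0.4 0 0 0 0 0"

```text
time: 7.18
eef_pos: [0.508, 0.0126, 0.097]
tool_rot: [0.288, -3.128, 0.0]
force: [-0.4, 0.8, -1.7]
finger_gap: 0.0168
gripper_force: 59.1
```

Emit:
arm_command --pt "3 0.55 0 0 0 0 0" --pt "3 0.55 0 0 0 0 0" --pt "3 0.55 0 0 0 0 0" --pt "3 0.55 0 0 0 0 0" --pt "0 0 0 0 0 0 0"

```text
time: 7.6
eef_pos: [0.5206, 0.015, 0.0972]
tool_rot: [-0.289, 3.128, -0.0]
force: [0.8, 0.5, 0.2]
finger_gap: 0.0167
gripper_force: 59.3
```

Emit:
arm_command --pt "4 0.75 0 0 0 0 0" --pt "4 0.75 0 0 0 0 0" --pt "4 0.75 0 0 0 0 0" --pt "4 0.75 0 0 0 0 0" --pt "3 0.55 0 0 0 0 0" --pt "3 0.55 0 0 0 0 0" --pt "1.5 0.3 0 0 0 0 0" --pt "0 0 0 0 0 0 0"

```text
time: 8.27
eef_pos: [0.5438, 0.0192, 0.0972]
tool_rot: [-0.288, 3.128, -0.0]
force: [-1.0, -0.5, 3.0]
finger_gap: 0.0166
gripper_force: 59.8
```

```bash
python3 snap2.py i2
```

```text
[0.54378713 0.01923909 0.09721098] yaw 0.18385377140765735 home along -0.005984415782863976 lat -0.0003496273657795807 z 0.0004109809783879939 [-0.95130948 -0.5273918   2.9773111 ] 8.2667
```

View pics/i2.png

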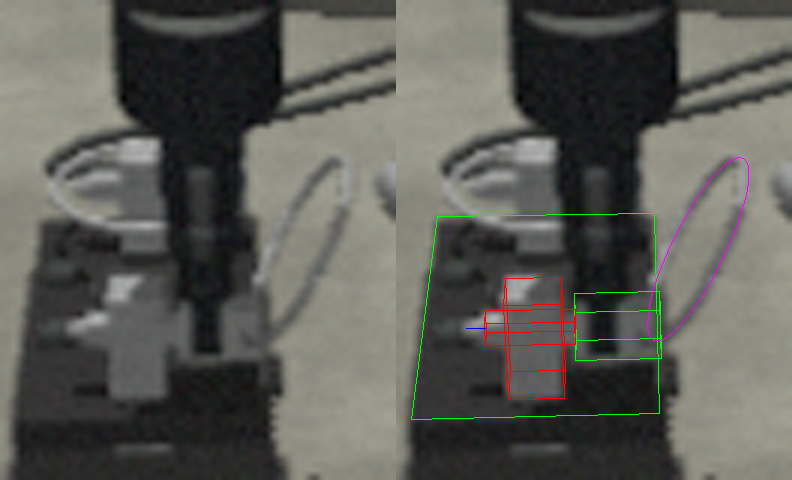

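The nose has come out on the far side of the stud, and about 5 mm are left before the head touches. I'll press on until contact.

Emit:
arm_command --pt "1.5 0.28 0 0 0 0 0" --pt "1.5 0.28 0 0 0 0 0" --pt "1 0.2 0 0 0 0 0" --pt "0 0 0 0 0 0 0"

```text
time: 8.7
eef_pos: [0.5471, 0.0199, 0.0972]
tool_rot: [0.288, -3.128, 0.0]
force: [-2.6, -0.8, 5.3]
finger_gap: 0.017
gripper_force: 60.1
```

Emit:
arm_command --pt "1 0.2 0 0 0 0 0" --pt "1 0.2 0 0 0 0 0" --pt "1 0.2 0 0 0 0 0" --pt "0 0 0 0 0 0 0"

```text
time: 9.03
eef_pos: [0.5499, 0.0205, 0.0973]
tool_rot: [0.288, -3.128, 0.0]
force: [-3.2, -0.4, 6.2]
finger_gap: 0.0171
gripper_force: 60.2
```

Emit:
arm_command --pt "1 0.2 0 0 0 0 0" --pt "1 0.2 0 0 0 0 0" --pt "0 0 0 0 0 0 0"

```text
time: 9.28
eef_pos: [0.55, 0.0204, 0.0972]
tool_rot: [0.288, -3.124, 0.001]
force: [-11.6, 0.6, 13.3]
finger_gap: 0.0174
gripper_force: 61.3
```

Contact: the arm stopped at x=0.550 with 11 N, which puts the home point at about 0.4 mm nominal. I'll release and rise.

Emit:
arm_command --pt "-1.5 -0.3 0 0 0 0 0" --pt "0 0 0 0 0 0 40" --pt "0 0 0 0 0 0 40" --pt "0 0 0 0 0 0 40" --pt "0 0 10 0 0 0 40" --pt "0 0 30 0 0 0 40" --pt "0 0 40 0 0 0 0" --pt "0 0 40 0 0 0 0"

```text
time: 9.95
eef_pos: [0.5502, 0.0204, 0.2185]
tool_rot: [0.288, -3.126, 0.001]
force: [1.3, 0.2, -0.7]
finger_gap: 0.0108
gripper_force: 0.0
```

```bash
python3 snap2.py r1
```

```text
[0.55021073 0.02044904 0.21850944] yaw 0.1838817607403076 home along 0.0005521397127716736 lat -0.0003379682856233212 z 0.12170944383467519 [ 1.26236726  0.24478957 -0.73933745] 9.95
```

View pics/r1_s.png

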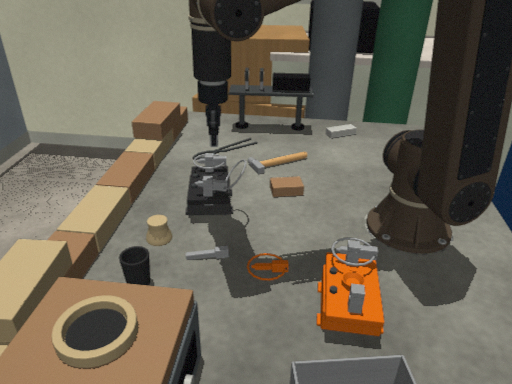

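The pin sits in the stud with its head against it, and the ring leans back at (240,175). I'll move the closed fingers behind the ring.

Emit:
arm_command --pt "0 0 20 0 0 0 0" --pt "-32 -6 0 0 0 0 0" --pt "-32 -6 0 0 0 0 0" --pt "-32 -6 0 0 0 0 0" --pt "0 0 -10 0 0 0 0" --pt "0 0 -30 0 0 0 0" --pt "0 0 -30 0 0 0 0" --pt "0 0 0 0 0 0 0"

```text
time: 10.72
eef_pos: [0.4517, 0.002, 0.1633]
tool_rot: [0.286, -3.122, 0.001]
force: [-2.3, -0.8, -0.8]
finger_gap: -0.0002
gripper_force: 0.0
```

Emit:
arm_command --pt "9.8 1.8 2 0 0 0 0" --pt "9.8 1.8 4 0 0 0 0" --pt "9.8 1.8 5 0 0 0 0" --pt "9.8 1.8 4 0 0 0 0" --pt "9.8 1.8 4 0 0 0 0" --pt "9.8 1.8 3 0 0 0 0" --pt "9.8 1.8 0 0 0 0 0" --pt "9.8 1.8 -2 0 0 0 0"

```text
time: 11.38
eef_pos: [0.535, 0.0174, 0.1882]
tool_rot: [-0.288, 3.126, 0.0]
force: [-0.7, -0.7, -0.1]
finger_gap: 0.0
gripper_force: 0.4
```

```bash
cat > f.py <<'E'
from h import *
import sys
n=sys.argv[1];t=cams.get_image("top");s=cams.get_image("side")
cv2.imwrite(f"pics/{n}.png",np.hstack([crop(t,200,105,66,80,6),crop(s,185,120,66,90,6)[:480]]))
E
python3 f.py p1
```

```text
(no output)
```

View pics/p1.png

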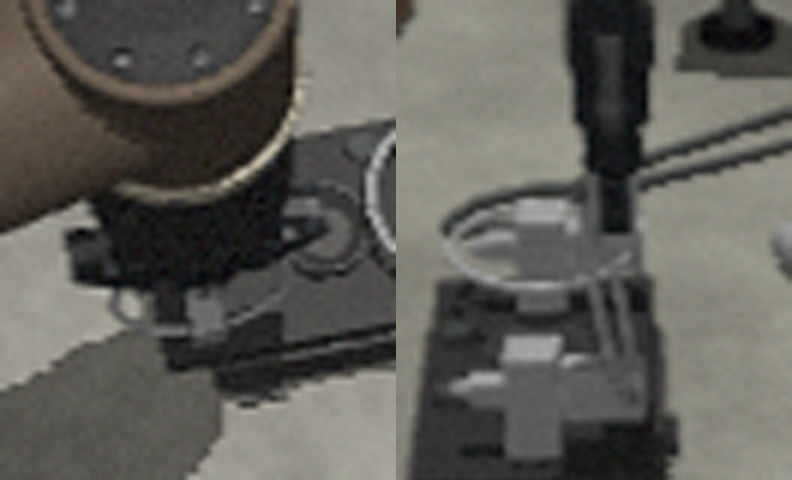

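The ring now stands just past vertical ahead of the fingers, so I'll carry on over the stud.

Emit:
arm_command --pt "9.8 1.8 -5 0 0 0 0" --pt "9.8 1.8 -3 0 0 0 0" --pt "9.8 1.8 -5 0 0 0 0" --pt "9.8 1.8 -7 0 0 0 0" --pt "9.8 1.8 -9 0 0 0 0" --pt "8 1.5 -9 0 0 0 0" --pt "0 0 0 0 0 0 0"

```text
time: 12.07
eef_pos: [0.5906, 0.0277, 0.1461]
tool_rot: [0.287, -3.125, 0.001]
force: [-0.4, -0.1, -0.7]
finger_gap: 0.0001
gripper_force: 0.1
```

Emit:
arm_command --pt "-2 -0.4 15 0 0 0 0" --pt "0 0 25 0 0 0 0" --pt "18 3.3 0 0 0 0 0" --pt "15 2.8 0 0 0 0 0" --pt "0 0 -15 0 0 0 0" --pt "0 0 -15 0 0 0 0" --pt "0 0 -10 0 0 0 0" --pt "0 0 0 0 0 0 0"

```text
time: 12.73
eef_pos: [0.6197, 0.033, 0.1465]
tool_rot: [0.287, -3.124, 0.001]
force: [-0.7, -0.2, -0.6]
finger_gap: -0.0002
gripper_force: 0.0
```

Emit:
arm_command --pt "3 0.6 -6 0 0 0 0" --pt "0 0 -8 0 0 0 0" --pt "0 0 -7 0 0 0 0" --pt "0 0 -5 0 0 0 0" --pt "0 0 -4 0 0 0 0" --pt "0 0 0 0 0 0 0"

```text
time: 13.23
eef_pos: [0.6236, 0.0338, 0.1181]
tool_rot: [0.288, -3.127, 0.0]
force: [0.3, 0.1, 0.9]
finger_gap: 0.0004
gripper_force: 0.0
```

Emit:
arm_command --pt "0 0 -2 0 0 0 0" --pt "0 0 -2 0 0 0 0" --pt "0 0 0 0 0 0 0"

```text
time: 13.48
eef_pos: [0.6241, 0.0339, 0.1149]
tool_rot: [0.288, -3.128, -0.0]
force: [-0.5, -0.5, -0.2]
finger_gap: 0.0001
gripper_force: 0.0
```

Emit:
arm_command --pt "0 0 -2 0 0 0 0" --pt "0 0 -2 0 0 0 0" --pt "0 0 -1 0 0 0 0" --pt "0 0 0 0 0 0 0"

```text
time: 13.82
eef_pos: [0.624, 0.0339, 0.1098]
tool_rot: [0.288, -3.128, 0.0]
force: [-1.3, 0.4, -0.3]
finger_gap: -0.0002
gripper_force: 0.0
```

Emit:
arm_command --pt "0 0 -1 0 0 0 0" --pt "0 0 -1 0 0 0 0" --pt "0 0 -1 0 0 0 0" --pt "0 0 0 0 0 0 0"

```text
time: 14.15
eef_pos: [0.6241, 0.0339, 0.1069]
tool_rot: [0.288, -3.128, 0.0]
force: [0.3, 0.8, 0.2]
finger_gap: 0.0003
gripper_force: 0.0
```

Emit:
arm_command --pt "0 0 20 0 0 0 0" --pt "0 0 40 0 0 0 0" --pt "0 0 40 0 0 0 0" --pt "0 -30 20 0 0 0 0" --pt "0 -40 0 0 0 0 0" --pt "0 -40 0 0 0 0 0" --pt "0 -40 0 0 0 0 0" --pt "0 -40 0 0 0 0 0"

```text
time: 14.82
eef_pos: [0.6239, -0.1576, 0.2276]
tool_rot: [-0.289, 3.127, 0.0]
force: [1.7, -0.1, 0.8]
finger_gap: 0.0004
gripper_force: 0.0
```

```bash
cat > f2.py <<'E'
from h import *
t=cams.get_image("top");s=cams.get_image("side");cv2.imwrite("pics/e_t.png",t);cv2.imwrite("pics/e_s.png",s)
M=(.587,-.0456,.1845,.0312);w=pinw(.587-.072*np.sin(.1845)-.028*np.cos(.1845),-.0456+.072*np.cos(.1845)-.028*np.sin(.1845),.1845,.094,0)
S=crop(s,185,150,66,50,6);S2=crop(s,185,150,66,50,6,w,"side");T=crop(t,200,112,66,50,6);T2=crop(t,200,112,66,50,6,w,"top")
cv2.imwrite("pics/e.png",np.vstack([np.hstack([S,S2]),np.hstack([T,T2])]))
E
python3 f2.py
```

```text
(no output)
```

View pics/e.png

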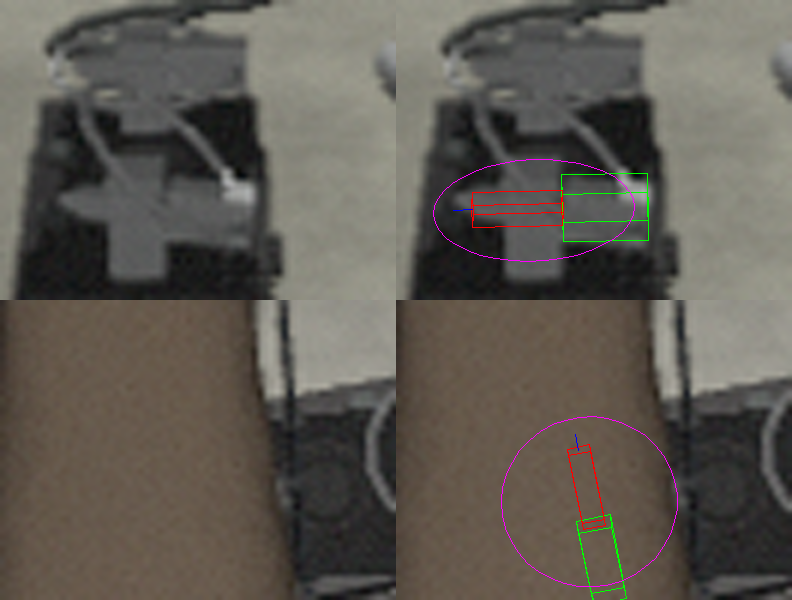

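```bash
cat > rf.py <<'E'
from h import *
P=np.array([(80,100),(115,175),(98,140),(200,140),(175,110),(225,170)])/6+[184.5,149.5]
a=.1845;f=np.array([.587-.072*np.sin(a),-.0456+.072*np.cos(a),.1072])
for sag in(0,.1):
  for th in np.arange(.3,1.6,.1):
    t=np.linspace(0,2*np.pi,200);u=.047*(1-np.cos(t))
    e=th-0; L=np.c_[-.047*np.cos(sag)+u*np.cos(e+sag),.047*np.sin(t),-.047*np.sin(sag)+u*np.sin(e+sag)]
    q=pr("side",L@rz(a).T+f);d=np.linalg.norm(q[None]-P[:,None],axis=2).min(1);print(sag,round(th,1),d.round(1),((pr("side",L[100]@rz(a).T+f)-[184.5,149.5])*6).round())
E
python3 rf.py
```

```text
0 0.3 [5.  7.6 1.9 2.5 5.3 0.9] [[ 44. 158.]]
0 0.4 [2.8 5.8 4.  1.8 4.2 0.6] [[ 49. 141.]]
0 0.5 [0.7 3.6 5.8 1.1 3.  0.4] [[ 57. 125.]]
0 0.6 [1.1 1.3 3.2 0.4 1.7 0.1] [[ 67. 109.]]
0 0.7 [0.3 1.  0.5 0.4 0.5 0.1] [[79. 95.]]
0 0.8 [2.3 3.4 2.3 1.1 0.8 0.4] [[92. 81.]]
0 0.9 [5.2 5.8 5.1 1.8 2.2 0.6] [[107.  69.]]
0 1.0 [8.2 8.1 7.9 2.6 3.5 0.9] [[123.  58.]]
0 1.1 [11.4 10.5 10.7  3.3  3.1  1.1] [[141.  48.]]
0 1.2 [14.5 12.8 13.5  2.5  0.4  1.4] [[160.  40.]]
0 1.3 [17.7 15.  16.2  0.3  2.5  1.6] [[179.  34.]]
0 1.4 [20.8 17.2 18.9  2.1  5.4  1. ] [[199.  30.]]
0 1.5 [23.9 19.1 21.4  4.5  8.2  0.8] [[220.  27.]]
0.1 0.3 [4.3 7.  2.5 3.  5.5 1.6] [[ 49. 150.]]
0.1 0.4 [2.2 4.8 4.6 2.2 4.3 1.3] [[ 57. 134.]]
0.1 0.5 [0.3 2.4 4.  1.5 3.  1. ] [[ 67. 118.]]
0.1 0.6 [0.1 0.  1.3 0.7 1.6 0.7] [[ 79. 104.]]
0.1 0.7 [2.  2.4 1.5 0.3 0.3 0.4] [[92. 90.]]
0.1 0.8 [4.8 4.9 4.3 1.  1.2 0.1] [[107.  78.]]
0.1 0.9 [7.8 7.3 7.2 1.8 2.6 0.3] [[123.  67.]]
0.1 1.0 [11.   9.8 10.1  2.7  3.7  0.6] [[141.  57.]]
0.1 1.1 [14.2 12.2 13.   3.1  0.8  1. ] [[159.  50.]]
0.1 1.2 [17.4 14.5 15.8  0.7  2.2  1.3] [[179.  44.]]
0.1 1.3 [20.6 16.8 18.6  1.8  5.1  1.3] [[199.  39.]]
0.1 1.4 [23.7 18.9 21.2  4.3  8.   0.6] [[220.  37.]]
0.1 1.5 [26.5 20.6 23.4  6.4 10.6  2.3] [[241.  36.]]
```

The wire points in the side view give a ring angle of about 0.7 rad. I came down beyond the wire, so I'll go above it (along +25 mm, z 0.164) and press it down along its arc.

Emit:
arm_command --pt "-5 38 0 0 0 0 0" --pt "-5 38 0 0 0 0 0" --pt "-5 38 0 0 0 0 0" --pt "-5 38 0 0 0 0 0" --pt "-3.6 36 0 0 0 0 0" --pt "0 0 -20 0 0 0 0" --pt "0 0 -15 0 0 0 0" --pt "0 0 0 0 0 0 0"

```text
time: 15.58
eef_pos: [0.5986, 0.033, 0.1891]
tool_rot: [0.29, -3.124, 0.0]
force: [-0.5, 1.0, -1.2]
finger_gap: -0.0002
gripper_force: 0.0
```

Emit:
arm_command --pt "2.5 -2.5 -15 0 0 0 0" --pt "1 0.2 -7 0 0 0 0" --pt "4 0.7 -6 0 0 0 0" --pt "3.5 0.6 -6 0 0 0 0" --pt "3 0.6 -6 0 0 0 0" --pt "3 0.6 -6 0 0 0 0" --pt "2 0.4 -6 0 0 0 0" --pt "2 0.4 -6 0 0 0 0"

```text
time: 16.25
eef_pos: [0.6219, 0.0329, 0.1336]
tool_rot: [-0.288, 3.128, -0.0]
force: [0.2, 0.1, 1.6]
finger_gap: -0.0002
gripper_force: 0.4
```

Emit:
arm_command --pt "2 0.4 -5 0 0 0 0" --pt "1 0.2 -5 0 0 0 0" --pt "1 0.2 -4 0 0 0 0" --pt "0 0 -3 0 0 0 0" --pt "0 0 0 0 0 0 0"

```text
time: 16.67
eef_pos: [0.6252, 0.0336, 0.1163]
tool_rot: [0.288, -3.127, 0.0]
force: [-0.3, -0.4, 0.8]
finger_gap: 0.0005
gripper_force: 0.1
```

Emit:
arm_command --pt "0 0 -2 0 0 0 0" --pt "0 0 -2 0 0 0 0" --pt "0 0 0 0 0 0 0"

```text
time: 16.92
eef_pos: [0.6255, 0.0337, 0.1129]
tool_rot: [-0.288, 3.128, 0.0]
force: [1.2, 0.7, 0.2]
finger_gap: 0.0
gripper_force: 0.1
```

Emit:
arm_command --pt "0 0 -2 0 0 0 0" --pt "0 0 -1.5 0 0 0 0" --pt "0 0 0 0 0 0 0"

```text
time: 17.17
eef_pos: [0.6259, 0.0338, 0.1096]
tool_rot: [-0.288, 3.128, 0.0]
force: [0.4, -0.1, 2.7]
finger_gap: -0.0001
gripper_force: 0.8
```

Emit:
arm_command --pt "0 0 -1 0 0 0 0" --pt "0 0 -1 0 0 0 0" --pt "0 0 0 0 0 0 0" --pt "0 0 20 0 0 0 0" --pt "0 0 40 0 0 0 0" --pt "0 0 40 0 0 0 0" --pt "0 0 20 0 0 0 0"

```text
time: 17.75
eef_pos: [0.6269, 0.0336, 0.2323]
tool_rot: [-0.289, 3.124, -0.0]
force: [0.9, -0.3, 2.0]
finger_gap: -0.0002
gripper_force: 0.0
```

Emit:
arm_command --pt "0 -40 0 0 0 0 0" --pt "0 -40 0 0 0 0 0" --pt "0 -40 0 0 0 0 0" --pt "0 -40 0 0 0 0 0" --pt "0 -40 0 0 0 0 0" --pt "0 -40 0 0 0 0 0" --pt "0 -40 0 0 0 0 0" --pt "0 -40 0 0 0 0 0"

```text
time: 18.42
eef_pos: [0.6249, -0.288, 0.2273]
tool_rot: [0.288, -3.128, -0.001]
force: [1.3, 0.1, -0.7]
finger_gap: 0.0002
gripper_force: 0.0
```

```bash
cat > rg.py <<'E'
from h import *
t=cams.get_image("top");s=cams.get_image("side");cv2.imwrite("pics/z_t.png",t);cv2.imwrite("pics/z_s.png",s)
a=.1845;f=np.array([.587-.072*np.sin(a),-.0456+.072*np.cos(a),.1072])
for c,im in(("side",s),("top",t)):
  g=cv2.cvtColor(im,6).astype(float);g-=cv2.GaussianBlur(g,(0,0),3)
  # pixel classes: wire is brighter than the dark cover / differs from bench: use |local contrast|
  out=[]
  for th in np.arange(-.05,.95,.05):
    tt=np.linspace(.9,2*np.pi-.9,300);u=.047*(1-np.cos(tt))
    L=np.c_[-.047+u*np.cos(th),.047*np.sin(tt),u*np.sin(th)]
    q=pr(c,L@rz(a).T+f).astype(np.float32)
    out.append((round(th,2),round(float(cv2.remap(g,q[None,:,0],q[None,:,1],1).mean()),1),round(float(np.abs(cv2.remap(g,q[None,:,0],q[None,:,1],1)).mean()),1)))
  print(c,out)
for n in ("linchpin","ring"): print(n,[(round(d["score"],2),np.round(d["box"]).tolist()) for d in look_for(n,"side")],[(round(d["score"],2),np.round(d["box"]).tolist()) for d in look_for(n,"top")])
for th in(0,.1,.2,.7):
    t=np.linspace(0,6.28,100);u=.047*(1-np.cos(t));L=np.c_[-.047+u*np.cos(th),.047*np.sin(t),u*np.sin(th)]
    print(th,[np.r_[pr(c,L@rz(a).T+f).min(0),pr(c,L@rz(a).T+f).max(0)].round(1).tolist() for c in("side","top")])
E
python3 rg.py
```

```text
side [(np.float64(-0.05), 0.7, 30.7), (np.float64(0.0), 10.9, 25.7), (np.float64(0.05), 26.2, 26.9), (np.float64(0.1), 17.5, 26.9), (np.float64(0.15), -11.9, 24.5), (np.float64(0.2), -22.8, 27.4), (np.float64(0.25), -19.7, 22.1), (np.float64(0.3), -13.5, 19.1), (np.float64(0.35), -11.3, 18.7), (np.float64(0.4), -9.5, 18.3), (np.float64(0.45), -7.2, 17.5), (np.float64(0.5), -5.7, 15.5), (np.float64(0.55), -5.0, 14.6), (np.float64(0.6), -1.4, 16.0), (np.float64(0.65), 0.4, 15.9), (np.float64(0.7), 0.4, 14.9), (np.float64(0.75), -0.2, 14.3), (np.float64(0.8), 0.4, 14.1), (np.float64(0.85), -0.4, 14.6), (np.float64(0.9), 2.0, 12.7)]
top [(np.float64(-0.05), 21.6, 23.3), (np.float64(0.0), 24.8, 26.3), (np.float64(0.05), 20.7, 22.4), (np.float64(0.1), 15.1, 18.5), (np.float64(0.15), 10.9, 16.9), (np.float64(0.2), 8.6, 16.4), (np.float64(0.25), 7.5, 16.3), (np.float64(0.3), 7.2, 16.2), (np.float64(0.35), 7.5, 16.3), (np.float64(0.4), 8.5, 16.5), (np.float64(0.45), 10.6, 17.3), (np.float64(0.5), 14.7, 19.2), (np.float64(0.55), 20.0, 22.2), (np.float64(0.6), 23.8, 25.4), (np.float64(0.65), 20.2, 21.7), (np.float64(0.7), 10.9, 18.4), (np.float64(0.75), 1.8, 20.7), (np.float64(0.8), -1.0, 20.5), (np.float64(0.85), -0.4, 20.0), (np.float64(0.9), -0.0, 19.0)]
linchpin [(0.68, [245.0, 252.0, 290.0, 278.0]), (0.63, [197.0, 178.0, 224.0, 193.0])] [(0.69, [230.0, 148.0, 235.0, 164.0])]
ring [(0.7, [253.0, 277.0, 261.0, 278.0]), (0.53, [190.0, 170.0, 223.0, 195.0])] []
0 [[190.8, 176.0, 224.3, 193.0], [217.1, 130.9, 246.4, 159.3]]
0.1 [[190.8, 174.6, 224.3, 191.6], [217.0, 130.2, 246.4, 159.3]]
0.2 [[191.1, 172.8, 224.3, 190.4], [216.9, 129.8, 246.4, 159.3]]
0.7 [[197.6, 162.5, 224.3, 187.4], [217.1, 131.9, 246.9, 159.3]]
```

Both cameras agree on a ring angle of about 0.05 rad, with the hinge at its expected place, and the gripper is clear. I'll hand it in.

```bash
python3 -c "
from plant import arm
print(arm.sign_off())"
```

```text
the job is handed in; nothing more can be done
None
```

The linchpin is through the free stud with its head against it, and its ring is down at about 0.05 rad by both cameras; I handed the job in at about 18.5 s and got no verdict back.

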